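# Refit the filter cassette of a bench dust extractor

## Task

Refit the orange filter cassette in the blue bench dust extractor: lift it by its black grip, hook its tongue at a slant under the retaining lip, push it back against the sprung strip and swing the other end down past the catch, so that it lies fully home and flat with the tongue under the lip and the other end under the catch, then let go. The brittle frame must never be forced hard against the extractor (20 N cracks it), and the other things on the bench are to be left alone.

Things in the scene. Friction and masses are not known exactly. Their poses are not given: they have to be found in the camera images.
- cassette_grip (a point): Centre of the black grip of the orange filter cassette (0.25 to 0.5 kg, lies flat), 34 mm above its underside. The grip is an upright rib over the frame's middle: 12 mm thick (x), 64 mm long (y), from 14 to 50 mm above the underside; pinch it across its 12 mm. x points from the cassette's tongue to its opposite, plain end; z up.
- cassette: Cassette: orange frame 118 (x) x 130 (y) x 14 mm, white pleats on top. Origin at the middle of the frame's underside, axes as the grip's. The plain end is at x = +59 mm.
- cassette_tongue (a point): Middle of the lower edge of the tongue's tip, 81 mm in -x from the cassette's origin; axes as the cassette. The tongue sticks out 22 mm from the frame's -x edge, level with its underside; 112 mm wide, 6 mm thick.
- extractor: Fixed blue steel box, x from -131 to +96 mm, y +-86 mm, rim 70 mm high; origin at table height under the usual place of the seated cassette's middle; x points from lip to catch, z up. In its open top an aluminium bay, seat 60 mm above the table, is set anywhere within 20 mm either way along x, which NO pose here shows: feel or look for it. It stays put under any allowed force.
- lip_usual (a point): Where the lower edge of the retaining lip is when the bay is at its usual place (extractor x = -73 mm); true place up to 20 mm off in x. Lip underside 14 mm, top 18 mm above the seat. Axes as the extractor. A cassette slanted 0.26 rad (15 degrees), plain end up, fits under the lip and clears the catch.
- strip_usual (a point): Face of the black sprung strip under the lip, bay at its usual place (extractor x = -80 mm), same unknown shift. 120 mm wide, 1 to 12 mm above the seat. Gives way in -x by at most 8 mm: 1 N preload plus 1 N per mm, 9 N fully in, then solid. Push it in by 6 to 8 mm to let the plain end pass the catch; eased off, it slides the flat cassette in +x under the catch.
- catch_usual (a point): Lower edge of the fixed catch's tip, bay at its usual place (extractor x = +55 mm), same unknown shift. It overhangs the end wall's face (x = +59 mm) by 4 mm; underside 15.5 mm, top 20 mm above the seat. Side rails, 10 mm above the seat, leave the cassette 4 mm of play each side in y.
- glue: Bystander: white glue bottle, 42 mm across, 100 mm tall, red cap. Leave it alone.
- screwdriver: Bystander: screwdriver lying on the bench between the task's things. Leave it alone.
- mallet: Bystander: dark wooden carver's mallet standing up, 62 mm across, 175 mm tall. Leave it alone.
- offcut: Bystander: light wood offcut 100 x 50 x 30 mm. Leave it alone.
- carton: Bystander: blue carton 60 x 90 x 110 mm. Leave it alone.
- mug: Bystander: white cup 76 mm across, 90 mm tall. Leave it alone.
- varnish: Bystander: amber jar 60 mm across, 80 mm tall. Leave it alone.
There are look-alikes about, which are no part of the job. Of the things like the cassette, leave any that is yellow; of the rest the smaller one is meant.

How it is judged:
On the way:
1. the tongue is hooked low under the lip while the cassette is still slanted (z of cassette_tongue in the frame of extractor between 0.055 and 0.074 m and x of cassette_tongue in the frame of extractor between -0.113 and -0.058 m and y of cassette_tongue in the frame of extractor between -0.012 and 0.012 m and angle between cassette_grip's own z axis and vertical between 0.08 and 0.6 rad), for 0.1 s.
At the end, for the whole second after the job is handed in: cassette let go and still in the bay: grip centre 91.5 to 96.5 mm above the extractor's underside, within 23.5 mm (x) and 7 mm (y) of its origin, tongue tip at x below -50 mm, flat within 0.03 rad, squared within 0.08 rad (z of cassette_grip in the frame of extractor between 0.0915 and 0.0965 m and x of cassette_grip in the frame of extractor between -0.0235 and 0.0235 m and y of cassette_grip in the frame of extractor between -0.007 and 0.007 m and angle between cassette_grip's own z axis and vertical below 0.03 rad and angle between the x axis of cassette_grip and the x axis of extractor, either way round below 0.08 rad and x of cassette_tongue in the frame of extractor below -0.05 m and linear speed of cassette below 0.01 m/s); the robot touches nothing.
It fails at once if the cassette is forced against the extractor with more than 20 N (contact force between cassette and extractor above 20 N).
It fails at once if a bystander is moved more than 30 mm (distance of any of glue, screwdriver, mallet, offcut, carton, mug, varnish from where it was at the start of the episode above 0.03 m).
It also fails if it takes over 64 s, if anything falls off the work surface, if the arm or the gripper's body presses on something with over 40 N, if the wrist force passes 120 N, or if a joint passes its speed limit or range.

## Robot

A 6-joint arm with a two-finger parallel gripper is mounted at the origin on the work surface. World frame = base frame: x ahead of the robot, y to its left, z up, the work surface at z = 0. Lengths are in m, angles in rad, forces in N, time in s.
With the tool pointing down it reaches from about 0.375 to 0.9 m from the base axis. Payload 3.1 kg.
Tool frame: the origin (TCP) lies midway between the tips of the shut fingers; the grasp point (between the pads) lies 19 mm behind it; z points along the fingers, y is the line along which they close (so a half turn about z gives the same grasp; the last joint's range is limited). The gripper opens to 85 mm and grips with 20 to 120 N. Pads are 22 mm wide; open, the fingers measure 114 mm over their backs; the gripper's body (76 mm by 85 mm) begins 54 mm behind the grasp point. The pads swing forward as they close: fully open they stand 13 mm farther back than shut.
Start: joints at [1.036, 0.527, 1.433, -0, 1.181, -0.178], TCP at [0.218, 0.586, 0.231] pointing down, gripper open.
Joint ranges: [-3.08, 3.08], [-0.75, 2.2], [0.22, 2.44], [-1.43, 4.57], [0, 2.65], [-2.85, 2.85]. Speed limits (rad/s): [2.79, 2.79, 3.14, 3.14, 3.14, 3.14].

## Interface

Orientations are given as a unit quaternion [x, y, z, w].
In Python, from station import manip gives the robot as it stands. The module is installed in compiled form; this text tells all that it offers.
- The arm moves only by the tool apply_moves, never from a script. Its arguments are lists of equal length, an entry for each row: "claw": the gripper's target within -1 to 1 (fully open at 1, half-way at 0, shut at -1); "travel": the shift along the tool's x, y, z scaled (see below), a list of three; "turn": the turn, a rotation vector about the tool's x, y, z scaled (see below), a list of three. In form: {"claw": [claw, ...], "travel": [[dx, dy, dz], ...], "turn": [[rx, ry, rz], ...]}. A call has 1 to 5 rows; each row is the pose to reach, as a shift and turn from the pose commanded when the call began, along the tool's axes at that moment, turning the shorter way round; what a row does not reach only later rows make up. The controller multiplies each number of a shift by 800 mm and each number of a turn by 180 degrees. A row lasts 1/12 s, in which the tool goes at most 41.7 mm and 7.16 degrees, less where a joint would pass 70% of its speed; a pose out of reach is approached as far as the arm can. A call with a number of a shift or a turn outside -1 to 1 is refused whole. A call with a gripper value outside its range is refused whole. The fingers move at their own pace and stop on an object; "newtons" is the grip in N (left out, the last holds). Time passes only in rows, so rows that repeat a pose let the fingers close. It gives the time, the measured TCP pose, the force, the opening and the grip force at its end, in the units of the state.
- manip.sense(): the state, without advancing time (a new reading comes with each control period).
- manip.snapshot(name): name is "scene" or "top" or "wrist"; returns a dict with "pixels" (420x560x3 uint8, red, green, blue), "depth" (420x560 float32, m along the optical axis (not along the pixel's ray), 0 where there is no reading), "intrinsics" (3x3 intrinsics, pixels), "R" (3x3) and "t" (3): a world point X has camera coordinates R X + t. Camera axes: x right, y down, z forward; pixel columns grow to the right and rows downward; lengths in m; the calibration is good to about 2 mm. A picture is of the moment at which its call begins.
- manip.sign_off(): hands the job in; it is judged then, once.
The state is a dict: "t": time; "q": joint angles; "qd": joint speeds; "tau": joint torques, N m; "tcp_pos": TCP position; "tool_rot": TCP orientation; "force": force on the tool from outside, world axes, zero at the start; "ft_torque": the same for the moment, N m; "finger_gap": opening from 0.0 (shut) to 1.0 (fully open); "gripper_force": force on a finger pad.
Only numpy, scipy, OpenCV 4.12 (cv2) and the standard library are available. Lean on these libraries where they do the work, as an engineer would, in place of code of your own. Each camera call takes 0.05 s, during which the arm holds its last target. There are 200 camera calls.

## Working session

There is one attempt and no reset: what is moved stays moved. The work goes in short steps, Python scripts to look and compute and a tool call to move; the robot and the scene stay as the last step left them, time stands still between calls to the robot, and variables do not carry over. Pictures are saved under pics/ and viewed, at most 10 in all, crops included, and the job is handed in when it is done.

Besides the shell and the picture viewer there is one more tool, called after "Emit:" as name(argument=value, ...) on one line, values as JSON. apply_moves: Moves the arm, as the interface text tells. Shifts and turns lie within -1 to 1; 1 stands for 800 mm of shift or 180 degrees of turn. Its arguments: {"type":"object","properties":{"claw":{"type":"array","items":{"type":"number"}},"travel":{"type":"array","items":{"type":"array","items":{"type":"number"}}},"turn":{"type":"array","items":{"type":"array","items":{"type":"number"}}},"newtons":{"type":"number"}},"required":["claw","travel","turn"]}

```bash
mkdir -p pics
cat > h.py <<'E'
import numpy as np, cv2
from station import manip
def snap(n):
    return manip.snapshot(n)
def pts(s):
    d=s["depth"];K=s["intrinsics"];v,u=np.indices(d.shape)
    c=np.stack([(u-K[0,2])/K[0,0]*d,(v-K[1,2])/K[1,1]*d,d],-1)
    return (c-s["t"])@s["R"]
def ray(s,u,v,z):
    K=s["intrinsics"];c=-s["R"].T@s["t"];r=s["R"].T@np.linalg.inv(K)@np.array([u,v,1.])
    return c+r*(z-c[2])/r[2]
def save(n,im): cv2.imwrite("pics/"+n,cv2.cvtColor(im,cv2.COLOR_RGB2BGR))
E
python3 - <<'E'
from h import *
import pickle
for n in("scene","top"):
    s=snap(n); save(n+"1.png",s["pixels"]); pickle.dump(s,open(n+"1.pkl","wb"))
    print(n,s["intrinsics"].round(1).tolist(),(-s["R"].T@s["t"]).round(3),s["R"].round(2).tolist())
print(manip.sense())
E
```

```text
scene [[398.4, 0.0, 276.5], [0.0, 398.4, 210.9], [0.0, 0.0, 1.0]] [ 1.272 -0.407  0.941] [[0.46, 0.89, 0.02], [0.63, -0.31, -0.71], [-0.62, 0.34, -0.71]]
top [[474.6, 0.0, 280.9], [0.0, 474.6, 210.4], [0.0, 0.0, 1.0]] [0.354 0.01  1.369] [[0.02, -1.0, 0.01], [-1.0, -0.02, -0.1], [0.1, -0.01, -1.0]]
{'t': 0.1, 'q': array([ 1.03648435e+00,  5.28365806e-01,  1.43379797e+00,  9.74743346e-06,
        1.18143508e+00, -1.78485365e-01]), 'qd': array([ 0.00140214, -0.00321387, -0.00264035,  0.00086615, -0.00232425,
       -0.00083513]), 'tau': array([-7.08537282e-04, -4.43307889e+01, -1.78587270e+01, -2.64865494e-04,
        3.93821319e-03,  9.38373347e-06]), 'tcp_pos': array([0.21734547, 0.58528214, 0.23042847]), 'tool_rot': array([ 1.76977939e-01,  9.84214307e-01, -9.38494149e-04, -3.54207690e-04]), 'force': array([ 0.034515  ,  0.02500416, -0.04365478]), 'ft_torque': array([-0.0230178 ,  0.00272524, -0.01526113]), 'gripper_force': 0.0, 'finger_gap': 0.9992852585207305}
```

View pics/top1.png

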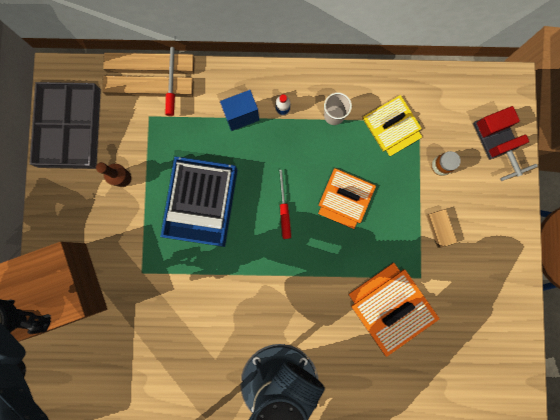

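View pics/scene1.png

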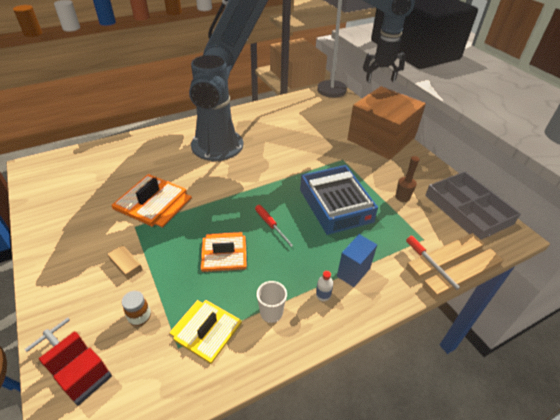

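Top view: the cassette candidates are a small orange one at (348,197), a larger orange one at (394,310) and a yellow one at (393,125). Yellow is ruled out and the smaller of the remaining two is at (348,197), so that is the one meant. The extractor is at (200,200), with a white lip bar near row 217 and a white bar near row 160.

Run:
```python
from h import *
import pickle
s=pickle.load(open("top1.pkl","rb")); im=s["pixels"]; P=pts(s)
a=cv2.resize(im[150:250,155:245],None,fx=4.4,fy=5,interpolation=cv2.INTER_CUBIC)
a=cv2.resize(im[150:250,155:245],(396,440),interpolation=cv2.INTER_CUBIC)
b=cv2.resize(im[155:240,310:390],(396,440),interpolation=cv2.INTER_CUBIC)
save("crop1.png",np.hstack([a,b]))
hsv=cv2.cvtColor(im,cv2.COLOR_RGB2HSV)
# orange small
m=cv2.inRange(hsv,(5,150,100),(17,255,255)); 
for name,(r0,r1,c0,c1),z in(("small",(155,240,310,390),.014),("big",(255,365,335,450),.014)):
    mm=np.zeros_like(m);mm[r0:r1,c0:c1]=m[r0:r1,c0:c1]
    mm=cv2.morphologyEx(mm,cv2.MORPH_OPEN,np.ones((2,2)))
    v,u=np.nonzero(mm); q=np.array([ray(s,x,y,z) for x,y in zip(u,v)])
    r=cv2.minAreaRect((q[:,:2]*1000).astype(np.float32)); print(name,r,cv2.boxPoints(r).round(1).tolist())
    print(" depth z pctl",np.percentile(P[v,u,2],[5,50,95]).round(4))
    # black grip
    k=np.zeros_like(m);k[r0:r1,c0:c1]=cv2.inRange(hsv,(0,0,0),(180,255,50))[r0:r1,c0:c1]
    k=(k>0)&(P[...,2]>.035)
    v,u=np.nonzero(k); g=P[v,u]; print(" grip n",len(g),g.mean(0).round(4),np.percentile(g[:,2],[50,95]).round(4))
    print(" rect",cv2.minAreaRect((g[:,:2]*1000).astype(np.float32)))
# extractor: points z 0.05..0.09
mb=np.zeros(m.shape,bool);mb[145:255,150:250]=1
k=mb&(P[...,2]>.04)&(P[...,2]<.1)
g=P[k]; print("extr",len(g),cv2.minAreaRect((g[:,:2]*1000).astype(np.float32)),np.percentile(g[:,2],[5,25,50,75,95]).round(4))
```

```text
small ((519.491943359375, -185.3976287841797), (132.0385284423828, 142.5068359375), 67.56580352783203) [[428.3999938964844, -219.1999969482422], [560.2000122070312, -273.6000061035156], [610.5, -151.60000610351562], [478.79998779296875, -97.19999694824219]]
 depth z pctl [0.0002 0.0113 0.0177]
 grip n 108 [ 0.5317 -0.1855  0.0488] [0.0494 0.055 ]
 rect ((532.6408081054688, -185.698974609375), (61.49019241333008, 12.390870094299316), 67.4270248413086)
big ((213.27499389648438, -317.1768493652344), (204.68016052246094, 189.1935272216797), 35.21110153198242) [[75.0999984741211, -298.8999938964844], [184.1999969482422, -453.5], [351.3999938964844, -335.5], [242.3000030517578, -180.89999389648438]]
 depth z pctl [0.0005 0.018  0.0252]
 grip n 292 [ 0.2066 -0.3171  0.074 ] [0.0694 0.0748]
 rect ((256.27374267578125, -164.90321350097656), (393.0071105957031, 76.76445770263672), 71.7057876586914)
extr 4348 ((503.5086975097656, 233.43353271484375), (174.05955505371094, 227.64459228515625), 82.24130249023438) [0.0551 0.0591 0.0623 0.0703 0.0792]
```

View pics/crop1.png

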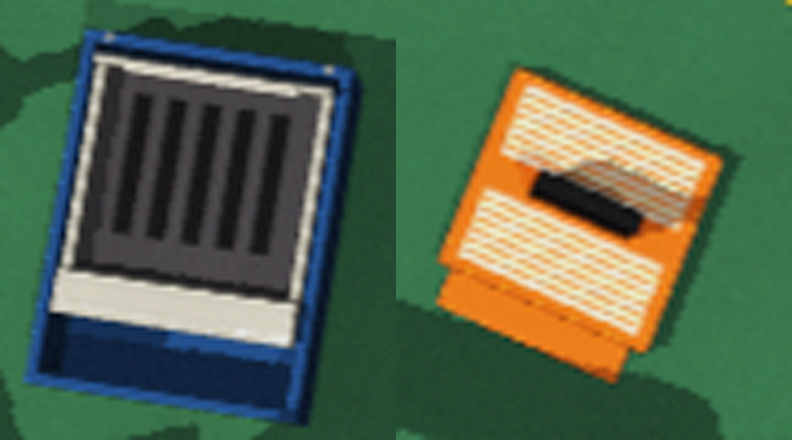

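The crop confirms it. The left panel shows the extractor with its wide cream lip bar on the robot side (crop ~(175,310)) and the catch end at the top. The right panel shows the small orange cassette, tongue at (530,320) toward the robot and black grip at (585,205). The sizes match: 132 x 142 mm measured against 130 x 140, and 174 x 227 for the box.

```bash
cat >> h.py <<'E'
from scipy.spatial.transform import Rotation as Ro
def tool(yaw,slant=0):
    "tool y at yaw (deg), tool down; slant tilts cassette +x end up by slant rad"
    y=np.array([np.cos(np.radians(yaw)),np.sin(np.radians(yaw)),0]);z=np.array([0,0,-1.]);x=np.cross(y,z)
    R=np.stack([x,y,z],1)
    ey=np.array([-y[1],y[0],0])   # cassette y axis
    return Ro.from_rotvec(-slant*ey)*Ro.from_matrix(R)
def go(p,R,s=None):
    s=s or manip.sense(); C=Ro.from_quat(s["tool_rot"])
    print("travel",(C.inv().apply(np.array(p)-s["tcp_pos"])/.8).round(4).tolist(),"turn",((C.inv()*R).as_rotvec()/np.pi).round(4).tolist())
def st():
    s=manip.sense();C=Ro.from_quat(s["tool_rot"]).as_matrix()
    print("t",round(s["t"],2),"tcp",s["tcp_pos"].round(4),"yaw",np.degrees(np.arctan2(C[1,1],C[0,1])).round(2),"z",C[:,2].round(4),"F",s["force"].round(2),"gap",round(s["finger_gap"],3),"gf",round(s["gripper_force"],1)); return s
E
python3 -c "
from h import *
st();go([.531,-.1875,.2],tool(-22.5))"
```

```text
t 0.1 tcp [0.2173 0.5853 0.2304] yaw 69.61 z [-0.001  -0.0017 -1.    ] F [ 0.03  0.03 -0.04] gap 0.999 gf 0.0
travel [-0.704, -0.7688, 0.0393] turn [-0.0006, 0.0004, 0.5117]
```

Emit:
apply_moves(claw=[1,1,1,1,1], travel=[[-0.704,-0.769,0.039],[-0.704,-0.769,0.039],[-0.704,-0.769,0.039],[-0.704,-0.769,0.039],[-0.704,-0.769,0.039]], turn=[[0,0,0.512],[0,0,0.512],[0,0,0.512],[0,0,0.512],[0,0,0.512]], newtons=40)

```text
t: 0.52
tcp_pos: [0.2959, 0.3911, 0.2231]
tool_rot: [0.473, 0.881, -0.0, -0.0]
force: [1.1, -0.8, -0.0]
finger_gap: 0.999
gripper_force: 0.0
```

```bash
python3 -c "
from h import *
st();go([.531,-.1875,.2],tool(-22.5))"
```

```text
t 0.52 tcp [0.2959 0.3911 0.2231] yaw 33.51 z [-4.e-04 -6.e-04 -1.e+00] F [ 1.05 -0.82 -0.01] gap 0.999 gf 0.0
travel [-0.7652, -0.1542, 0.0292] turn [-0.0002, 0.0002, 0.3112]
```

Emit:
apply_moves(claw=[1,1,1,1,1], travel=[[-0.765,-0.154,0.029],[-0.765,-0.154,0.029],[-0.765,-0.154,0.029],[-0.765,-0.154,0.029],[-0.765,-0.154,0.029]], turn=[[0,0,0.311],[0,0,0.311],[0,0,0.311],[0,0,0.311],[0,0,0.311]])

```text
t: 0.93
tcp_pos: [0.3754, 0.1986, 0.2157]
tool_rot: [0.721, 0.693, -0.0, -0.0]
force: [1.1, 0.4, -0.8]
finger_gap: 1.0
gripper_force: 0.0
```

Run:
```python
from h import *
import pickle
st();go([.531,-.1875,.2],tool(-22.5))
s=snap("wrist"); pickle.dump(s,open("w1.pkl","wb")); save("w1.png",s["pixels"]); print((-s["R"].T@s["t"]).round(3),s["R"].round(2).tolist(),s["intrinsics"].round(1).tolist())
```

```text
t 0.93 tcp [0.3754 0.1986 0.2157] yaw -2.33 z [-2.e-04 -0.e+00 -1.e+00] F [ 1.09  0.36 -0.82] gap 1.0 gf 0.0
travel [-0.4743, 0.2139, 0.0196] turn [-0.0, 0.0, 0.112]
[0.379 0.277 0.359] [[1.0, -0.04, -0.0], [-0.04, -0.95, 0.31], [-0.01, -0.31, -0.95]] [[303.2, 0.0, 280.6], [0.0, 303.2, 210.6], [0.0, 0.0, 1.0]]
```

View pics/w1.png

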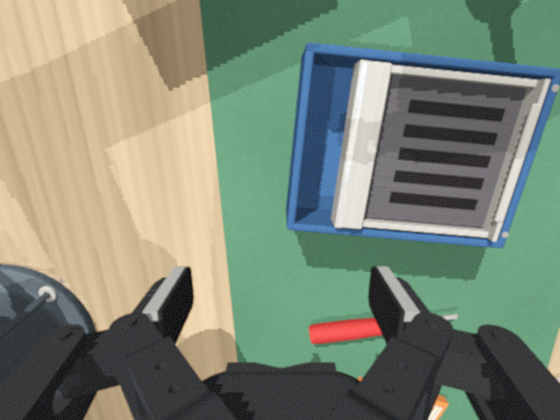

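Wrist view: the extractor box has rim corners near (308,45), (558,68), (503,245) and (290,228). The cream lip bar has its right edge running from (390,62) to (365,230), and the catch bar is near (520,150).

```bash
cat > ext.py <<'E'
from h import *
import pickle,sys
s=pickle.load(open(sys.argv[1],"rb")); im=s["pixels"];P=pts(s);hsv=cv2.cvtColor(im,cv2.COLOR_RGB2HSV)
near=(abs(P[...,0]-.503)<.16)&(abs(P[...,1]-.233)<.14)
blue=cv2.inRange(hsv,(100,120,60),(125,255,255))>0
k=near&blue&(P[...,2]>.064)&(P[...,2]<.078)
k=cv2.morphologyEx(k.astype(np.uint8),cv2.MORPH_OPEN,np.ones((2,2)))>0
print("z rim",np.percentile(P[k][:,2],[5,50,95]).round(4))
v,u=np.nonzero(k);q=np.array([ray(s,a,b,.07) for a,b in zip(u,v)])
r=cv2.minAreaRect((q[:,:2]*1e3).astype(np.float32));print(r)
a=r[2]; w,h=r[1]
ax=a if w>h else a+90
ax=(ax+90)%180-90
c=np.array(r[0])/1e3;ex=np.array([np.cos(np.radians(ax)),np.sin(np.radians(ax))]);ey=np.array([-ex[1],ex[0]])
o=c+.0175*ex;print("ax",ax,"origin",o)
cream=near&(hsv[...,1]<70)&(hsv[...,2]>140)
v,u=np.nonzero(cream)
for z,nm,lo,hi in((.078,"lip",-120,-40),(.08,"catch",25,95)):
    q=np.array([ray(s,a,b,z) for a,b in zip(u,v)])[:,:2]-o
    X=q@ex*1e3;Y=q@ey*1e3
    for y0 in range(-60,61,20):
        m=(abs(Y-y0)<8)&(X>lo)&(X<hi)
        if m.sum()>3: print(nm,y0,m.sum(),np.percentile(X[m],[2,50,98]).round(1),"z",np.percentile(P[v[m],u[m],2],[10,50,90]).round(4))
E
python3 ext.py w1.pkl; python3 ext.py top1.pkl
```

```text
z rim [0.0107 0.0704 0.0718]
((504.1259460449219, 233.03916931152344), (171.43914794921875, 226.65054321289062), 82.44551849365234)
ax -7.554481506347656 origin [0.52147405 0.23073846]
lip -60 604 [-89.1 -70.9 -42.4] z [0.0648 0.0784 0.0796]
lip -40 546 [-89.1 -73.7 -58.3] z [0.0682 0.0786 0.0795]
lip -20 581 [-89.1 -73.8 -58.2] z [0.0675 0.0786 0.0796]
lip 0 597 [-89.  -73.2 -58.3] z [0.0729 0.0786 0.0796]
lip 20 625 [-87.8 -72.9 -58.4] z [0.0751 0.0787 0.0797]
lip 40 712 [-89.1 -73.7 -58.2] z [0.0673 0.0786 0.0796]
lip 60 748 [-88.5 -73.4 -58.2] z [0.0704 0.0786 0.0798]
catch -60 494 [27.  62.7 85.6] z [0.0629 0.0703 0.0791]
catch -40 282 [60.1 70.  78.1] z [0.0633 0.0783 0.0811]
catch -20 292 [60.2 70.2 78.3] z [0.0633 0.0788 0.0809]
catch 0 305 [60.1 70.3 78.2] z [0.0628 0.0786 0.081 ]
catch 20 262 [61.1 71.6 77.9] z [0.0645 0.0797 0.0811]
catch 40 269 [61.6 71.7 77.9] z [0.0652 0.0798 0.0812]
catch 60 325 [62.5 71.5 83.4] z [0.0675 0.0756 0.0799]
z rim [0.0406 0.0681 0.0738]
((500.4302673339844, 229.0868377685547), (172.14682006835938, 225.56692504882812), 82.46640014648438)
ax -7.533599853515625 origin [0.51777921 0.22679246]
lip -60 61 [-81.9 -68.5 -43.5] z [0.072  0.077  0.0809]
lip -40 58 [-81.9 -69.2 -56.4] z [0.0744 0.0772 0.0809]
lip -20 57 [-81.5 -69.2 -56.6] z [0.075  0.0774 0.0804]
lip 0 57 [-81.6 -68.9 -56.2] z [0.0749 0.0773 0.08  ]
lip 20 58 [-81.3 -69.2 -56.4] z [0.0748 0.0779 0.0806]
lip 40 57 [-81.5 -69.1 -56.1] z [0.0735 0.0773 0.0806]
lip 60 57 [-81.2 -68.6 -56.2] z [0.0742 0.0769 0.0804]
catch -60 20 [27.4 75.3 92.7] z [0.0683 0.0723 0.0794]
catch -40 14 [73.3 76.5 79.4] z [0.0768 0.0803 0.0824]
catch -20 13 [73.2 76.2 79.3] z [0.077  0.0785 0.0828]
catch 0 14 [73.1 75.9 78.8] z [0.0774 0.0805 0.0827]
catch 20 14 [73.4 76.4 79.3] z [0.0771 0.0795 0.0819]
catch 40 15 [73.3 76.6 79.6] z [0.0779 0.0815 0.0831]
catch 60 13 [75.1 77.7 80.4] z [0.0752 0.0765 0.0823]
```

Emit:
apply_moves(claw=[0.2,0.2,0.2,0.2,0.2], travel=[[-0.474,0.214,0.02],[-0.474,0.214,0.02],[-0.474,0.214,0.02],[-0.474,0.214,0.02],[-0.474,0.214,0.02]], turn=[[0,0,0.112],[0,0,0.112],[0,0,0.112],[0,0,0.112],[0,0,0.112]])

```text
t: 1.4
tcp_pos: [0.4545, 0.0062, 0.2076]
tool_rot: [0.83, 0.558, -0.0, -0.0]
force: [1.4, 0.9, 0.5]
finger_gap: 0.602
gripper_force: 0.0
```

Run:
```python
from h import *
st();go([.531,-.1875,.2],tool(-22.5))
```

```text
t 1.4 tcp [0.4545 0.0062 0.2076] yaw -22.15 z [-3.e-04  2.e-04 -1.e+00] F [1.36 0.9  0.48] gap 0.602 gf 0.0
travel [-0.1882, 0.1798, 0.0094] turn [-0.0001, -0.0, 0.0019]
```

Emit:
apply_moves(claw=[0.2,0.2,0.2,0.2,0.2,0.2], travel=[[-0.188,0.18,0.01],[-0.188,0.18,0.01],[-0.188,0.18,0.01],[-0.188,0.18,0.01],[-0.188,0.18,0.01],[-0.188,0.18,0.01]], turn=[[0,0,0.002],[0,0,0.002],[0,0,0.002],[0,0,0.002],[0,0,0.002],[0,0,0.002]])

```text
invalid input
```

Emit:
apply_moves(claw=[0.2,0.2,0.2,0.2,0.2], travel=[[-0.188,0.18,0.01],[-0.188,0.18,0.01],[-0.188,0.18,0.01],[-0.188,0.18,0.01],[-0.188,0.18,0.01]], turn=[[0,0,0.002],[0,0,0.002],[0,0,0.002],[0,0,0.002],[0,0,0.002]])

```text
t: 1.82
tcp_pos: [0.5311, -0.1874, 0.1993]
tool_rot: [0.832, 0.555, -0.0, -0.0]
force: [1.1, -0.2, 0.7]
finger_gap: 0.604
gripper_force: 0.0
```

```bash
cat > cas.py <<'E'
from h import *
import sys
S=st(); s=snap("wrist");im=s["pixels"];P=pts(s);hsv=cv2.cvtColor(im,cv2.COLOR_RGB2HSV)
near=(abs(P[...,0]-.525)<.12)&(abs(P[...,1]+.187)<.12)
m=near&(cv2.inRange(hsv,(5,150,90),(17,255,255))>0)&(P[...,2]>.009)&(P[...,2]<.025)
m=cv2.morphologyEx(m.astype(np.uint8),cv2.MORPH_OPEN,np.ones((3,3)))>0
print("frame z",np.percentile(P[m][:,2],[10,50,90]).round(4),"rect",cv2.minAreaRect((P[m][:,:2]*1e3).astype(np.float32)))
k=near&(im.max(-1)<60)&(P[...,2]>.044)&(P[...,2]<.056)
k=cv2.morphologyEx(k.astype(np.uint8),cv2.MORPH_OPEN,np.ones((3,3)))
n,l,stt,_=cv2.connectedComponentsWithStats(k)
for i in range(1,n):
    if stt[i,4]>60:
        g=P[l==i];print("grip",stt[i],cv2.minAreaRect((g[:,:2]*1e3).astype(np.float32)),np.median(g[:,2]))
save(sys.argv[1],im)
E
python3 cas.py w2.png; python3 -c "
from h import *
go([.531,-.1875,.1],tool(-22.5))"
```

```text
t 1.82 tcp [ 0.5311 -0.1874  0.1993] yaw -22.52 z [-7.e-04  7.e-04 -1.e+00] F [ 1.11 -0.17  0.68] gap 0.604 gf 0.0
frame z [0.014  0.0149 0.0159] rect ((533.917724609375, -185.2957000732422), (129.99862670898438, 118.1259536743164), 67.59591674804688)
grip [279 160   9  62 542] ((535.142822265625, -184.4183349609375), (61.88221740722656, 8.14441967010498), 67.40372467041016) 0.050857524923303546
travel [0.0083, -0.0113, 0.1245] turn [0.0031, 0.0016, -0.0012]
```

```bash
python3 -c "
from h import *
go([.533,-.186,.06],tool(-22.4));go([.533,-.186,.021],tool(-22.4))"
```

```text
travel [0.0112, -0.0102, 0.1745] turn [0.0031, 0.0016, -0.0018]
travel [0.0115, -0.0106, 0.2232] turn [0.0031, 0.0016, -0.0018]
```

Emit:
apply_moves(claw=[0.2,0.2,0.2,0.2,0.2], travel=[[0.0115,-0.0105,0.05],[0.0115,-0.0105,0.1],[0.0115,-0.0105,0.14],[0.0115,-0.0105,0.17],[0.0115,-0.0105,0.19]], turn=[[0.003,0.0016,-0.0018],[0.003,0.0016,-0.0018],[0.003,0.0016,-0.0018],[0.003,0.0016,-0.0018],[0.003,0.0016,-0.0018]])

```text
t: 2.28
tcp_pos: [0.525, -0.1726, 0.0447]
tool_rot: [0.83, 0.558, -0.002, -0.008]
force: [-0.3, -1.5, -0.3]
finger_gap: 0.598
gripper_force: 0.0
```

```bash
python3 -c "
from h import *
st();go([.533,-.186,.021],tool(-22.4))"
```

```text
t 2.28 tcp [ 0.525  -0.1726  0.0447] yaw -22.17 z [-0.0112  0.0108 -0.9999] F [-0.26 -1.45 -0.26] gap 0.598 gf 0.0
travel [-0.0119, 0.016, 0.0293] turn [-0.0046, -0.0018, 0.0012]
```

Emit:
apply_moves(claw=[0.2,0.2,0.2], travel=[[0,0,0],[0,0,0],[0,0,0]], turn=[[0,0,0],[0,0,0],[0,0,0]])

```text
t: 2.53
tcp_pos: [0.5274, -0.174, 0.0485]
tool_rot: [0.83, 0.558, -0.0, -0.005]
force: [0.6, 0.1, 0.4]
finger_gap: 0.598
gripper_force: 0.0
```

```bash
python3 -c "
from h import *
st();go([.533,-.186,.021],tool(-22.4));st()"
```

```text
t 2.53 tcp [ 0.5274 -0.174   0.0485] yaw -22.17 z [-0.0057  0.0076 -1.    ] F [0.6  0.1  0.36] gap 0.598 gf 0.0
travel [-0.0114, 0.0125, 0.0343] turn [-0.0026, -0.0016, 0.0013]
t 2.53 tcp [ 0.5274 -0.174   0.0485] yaw -22.17 z [-0.0057  0.0076 -1.    ] F [0.6  0.1  0.36] gap 0.598 gf 0.0
```

Emit:
apply_moves(claw=[0.2,0.2,0.2,0.2,0.2], travel=[[-0.0114,0.0125,0.01],[-0.0114,0.0125,0.02],[-0.0114,0.0125,0.02],[-0.0114,0.0125,0.02],[-0.0114,0.0125,0.02]], turn=[[-0.0026,-0.0016,0.0013],[-0.0026,-0.0016,0.0013],[-0.0026,-0.0016,0.0013],[-0.0026,-0.0016,0.0013],[-0.0026,-0.0016,0.0013]])

```text
t: 2.95
tcp_pos: [0.5323, -0.1861, 0.0317]
tool_rot: [0.831, 0.556, -0.0, -0.001]
force: [0.7, 0.2, 0.8]
finger_gap: 0.603
gripper_force: 0.0
```

```bash
python3 -c "
from h import *
st();go([.533,-.186,.021],tool(-22.4))"
```

```text
t 2.95 tcp [ 0.5323 -0.1861  0.0317] yaw -22.45 z [-1.3e-03  6.0e-04 -1.0e+00] F [0.68 0.22 0.78] gap 0.603 gf 0.0
travel [0.0004, 0.0008, 0.0134] turn [-0.0005, -0.0, -0.0003]
```

Down the last 11 mm, then close at 40 N.

Emit:
apply_moves(claw=[0.2,0.2,-1,-1,-1], travel=[[0.0004,0.0008,0.0135],[0.0004,0.0008,0.0135],[0.0004,0.0008,0.0135],[0.0004,0.0008,0.0135],[0.0004,0.0008,0.0135]], turn=[[0,0,0],[0,0,0],[0,0,0],[0,0,0],[0,0,0]])

```text
t: 3.37
tcp_pos: [0.5331, -0.186, 0.0208]
tool_rot: [0.831, 0.556, -0.0, -0.001]
force: [-0.2, 0.1, 0.1]
finger_gap: 0.182
gripper_force: 0.0
```

Emit:
apply_moves(claw=[-1,-1,-1,-1], travel=[[0,0,0],[0,0,0],[0,0,0],[0,0,0]], turn=[[0,0,0],[0,0,0],[0,0,0],[0,0,0]])

```text
t: 3.7
tcp_pos: [0.5334, -0.1861, 0.021]
tool_rot: [0.831, 0.556, -0.0, -0.0]
force: [1.1, 0.5, 1.0]
finger_gap: 0.134
gripper_force: 40.3
```

```bash
python3 -c "
from h import *
st()"
```

```text
t 3.7 tcp [ 0.5334 -0.1861  0.021 ] yaw -22.44 z [-6.e-04  2.e-04 -1.e+00] F [1.11 0.51 1.01] gap 0.134 gf 40.3
```

Gripped (11.4 mm gap, 40 N). Now lift, and work out the carry target.

Emit:
apply_moves(claw=[-1,-1,-1,-1,-1], travel=[[0,0,-0.02],[0,0,-0.06],[0,0,-0.11],[0,0,-0.16],[0,0,-0.2]], turn=[[0,0,0],[0,0,0],[0,0,0],[0,0,0],[0,0,0]], newtons=60)

```text
t: 4.12
tcp_pos: [0.5331, -0.186, 0.1829]
tool_rot: [0.831, 0.556, -0.0, -0.0]
force: [0.8, -0.6, -3.2]
finger_gap: 0.126
gripper_force: 59.0
```

Emit:
apply_moves(claw=[-1,-1,-1,-1], travel=[[0,0,-0.02],[0,0,-0.02],[0,0,-0.02],[0,0,-0.02]], turn=[[0,0,0],[0,0,0],[0,0,0],[0,0,0]])

```text
t: 4.45
tcp_pos: [0.5318, -0.1853, 0.195]
tool_rot: [0.831, 0.556, -0.001, -0.002]
force: [-0.5, 0.1, -2.8]
finger_gap: 0.129
gripper_force: 58.9
```

```bash
cat >> h.py <<'E'
YAW=-7.55; B=np.array([.5364,.2287,.06]); YOFF=.001; DZ=.021
def bay(xt,zt,sl,yo=0.):
    "TCP pose for tongue tip at bay (xt,zt) mm, slant rad"
    a=np.radians(YAW);ex=np.array([np.cos(a),np.sin(a),0]);ey=np.array([-ex[1],ex[0],0]);z=np.array([0,0,1.])
    x1=ex*np.cos(sl)+z*np.sin(sl);z1=-ex*np.sin(sl)+z*np.cos(sl)
    return B+ex*xt/1e3+z*zt/1e3+x1*.081+z1*DZ+ey*(yo/1e3-YOFF),tool(YAW,sl)
def inbay(s=None):
    "tongue tip in bay frame and slant from measured TCP"
    s=s or manip.sense();C=Ro.from_quat(s["tool_rot"]).as_matrix()
    o=s["tcp_pos"]+C[:,2]*DZ+YOFF*-C[:,0]*1.0
    t=o-C[:,1]*.081-B
    a=np.radians(YAW);ex=np.array([np.cos(a),np.sin(a),0]);ey=np.array([-ex[1],ex[0],0])
    F=s["force"]
    print("t %.2f"%s["t"],"tip",(np.array([t@ex,t@ey,t[2]])*1e3).round(1),"slant %.3f roll %.3f yaw %.2f"%(np.arcsin(C[2,1]),np.arcsin(C[2,0]),np.degrees(np.arctan2(C[1,1],C[0,1]))-YAW),"F",np.array([F@ex,F@ey,F[2]]).round(2))
E
python3 -c "
from h import *
st();inbay()
print(bay(-55,90,.0)[0]); go(*bay(-55,90,0.)); print(tool(-7.55).as_matrix().round(3))"
```

```text
t 4.45 tcp [ 0.5318 -0.1853  0.195 ] yaw -22.44 z [-0.0048  0.0026 -1.    ] F [-0.51  0.1  -2.75] gap 0.129 gf 58.9
t 4.45 tip [ -28.8 -391.1  114.4] slant -0.005 roll 0.001 yaw -14.89 F [-0.52  0.04 -2.75]
[0.5620432  0.22429249 0.171     ]
travel [0.4876, -0.1603, 0.0312] turn [-0.0017, -0.0004, -0.0827]
[[ 0.131  0.991  0.   ]
 [ 0.991 -0.131  0.   ]
 [ 0.     0.    -1.   ]]
```

Emit:
apply_moves(claw=[-1,-1,-1,-1,-1], travel=[[0.04,-0.013,0],[0.09,-0.029,0],[0.14,-0.046,0],[0.19,-0.062,0],[0.24,-0.079,0]], turn=[[0,0,-0.01],[0,0,-0.02],[0,0,-0.03],[0,0,-0.04],[0,0,-0.05]])

```text
t: 4.87
tcp_pos: [0.5463, 0.0155, 0.1941]
tool_rot: [0.785, 0.62, -0.002, -0.003]
force: [0.5, -0.5, -1.4]
finger_gap: 0.128
gripper_force: 58.9
```

```bash
sed -i 's/YOFF\*-C\[:,0\]\*1.0/YOFF*C[:,0]/' h.py; python3 -c "
from h import *
inbay(); go(*bay(-55,100,0.))"
```

```text
t 4.87 tip [ -42.8 -200.8  113.7] slant -0.007 roll -0.000 yaw -5.86 F [ 0.59 -0.46 -1.41]
travel [0.2585, -0.0412, 0.0167] turn [-0.0022, -0.0001, -0.0325]
```

Emit:
apply_moves(claw=[-1,-1,-1,-1,-1], travel=[[0.05,-0.008,0.003],[0.1,-0.016,0.006],[0.15,-0.024,0.009],[0.2,-0.033,0.013],[0.245,-0.041,0.0167]], turn=[[0,0,-0.008],[0,0,-0.016],[-0.002,0,-0.024],[-0.002,0,-0.032],[-0.002,0,-0.0325]])

```text
t: 5.28
tcp_pos: [0.5596, 0.2141, 0.1804]
tool_rot: [0.752, 0.659, -0.001, 0.0]
force: [0.6, -0.8, -1.6]
finger_gap: 0.131
gripper_force: 58.9
```

Emit:
apply_moves(claw=[-1,-1,-1,-1,-1], travel=[[0.012,0,0],[0.012,0,0],[0.012,0,0],[0.012,0,0],[0.012,0,0]], turn=[[0,0,0],[0,0,0],[0,0,0],[0,0,0],[0,0,0]])

```text
t: 5.7
tcp_pos: [0.5626, 0.2197, 0.1828]
tool_rot: [0.753, 0.658, 0.001, 0.002]
force: [-0.6, -0.0, -2.5]
finger_gap: 0.128
gripper_force: 58.8
```

Emit:
apply_moves(claw=[-1,-1,-1,-1,-1], travel=[[0,0,0],[0,0,0],[0,0,0],[0,0,0],[0,0,0]], turn=[[0,0,0],[0,0,0],[0,0,0],[0,0,0],[0,0,0]])

```text
t: 6.12
tcp_pos: [0.563, 0.2211, 0.1838]
tool_rot: [0.752, 0.659, 0.002, 0.002]
force: [-0.1, -0.1, -3.1]
finger_gap: 0.126
gripper_force: 58.8
```

Run:
```python
from h import *
import pickle
st();inbay(); go(*bay(-55,100,0.))
a=snap("top");b=snap("wrist");pickle.dump((a,b),open("h1.pkl","wb"))
save("h1.png",np.vstack([cv2.resize(a["pixels"][130:270,130:270],(420,420)),b["pixels"][:180,70:490]])[:600])
```

```text
t 6.12 tcp [0.563  0.2211 0.1838] yaw -7.61 z [ 5.3e-03 -6.0e-04 -1.0e+00] F [-0.1  -0.08 -3.05] gap 0.126 gf 58.8
t 6.12 tip [-53.5  -2.9 102.4] slant 0.005 roll 0.000 yaw -0.06 F [-0.09 -0.09 -3.05]
travel [0.0038, -0.0018, 0.0035] turn [0.0017, -0.0, -0.0004]
```

View pics/h1.png

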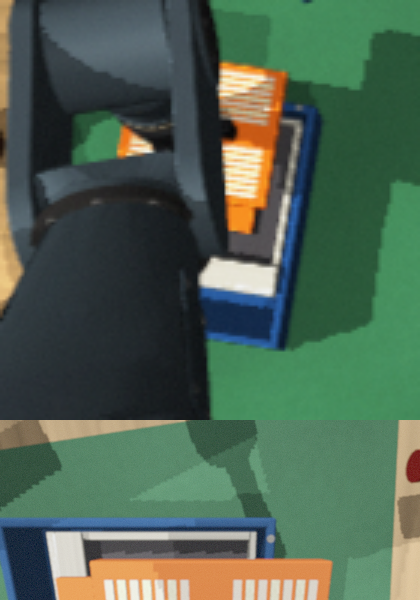

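Composite: in the top crop the arm hides most of the extractor, but the cassette's -y edge near (268,150) and the box's right rim near (300,230) are visible. The wrist crop shows the cassette's +y edge (row ~560) and the box's +y rim (row ~520). I'll measure both sides' y.

```bash
cat > ym.py <<'E'
from h import *
import pickle
a,b=pickle.load(open("h1.pkl","rb"))
an=np.radians(YAW);ex=np.array([np.cos(an),np.sin(an),0]);ey=np.array([-ex[1],ex[0],0])
for nm,s in(("top",a),("wrist",b)):
    P=pts(s)-B;X=P@ex*1e3;Y=P@ey*1e3;Z=P[...,2]*1e3;hsv=cv2.cvtColor(s["pixels"],cv2.COLOR_RGB2HSV)
    org=(cv2.inRange(hsv,(5,130,80),(18,255,255))>0)&(abs(Y)<110)&(abs(X)<150)
    blue=(cv2.inRange(hsv,(100,120,50),(125,255,255))>0)&(Z>4)&(Z<18)&(abs(Y)<110)
    org&=Z>60
    print(nm,"orange z",np.percentile(Z[org],[5,50,95]).round(1))
    for x0 in range(-60,100,20):
        m=org&(abs(X-x0)<6);k=blue&(abs(X-x0)<6)
        print(x0,"orange",m.sum(),np.percentile(Y[m],[1,3,97,99]).round(1) if m.sum()>20 else "","blue",k.sum(),np.percentile(Y[k],[1,5,50,95,99]).round(1) if k.sum()>8 else "")
    if nm=="wrist":
        m=org&(abs(Y-40)<15);print("orange x range",np.percentile(X[m],[.5,2,98,99.5]).round(1))
        cr=(hsv[...,1]<70)&(hsv[...,2]>130)&(Z>12)&(Z<26)&(Y>30)&(Y<80)
        for y0 in(55,60,65,70): 
            m=cr&(abs(Y-y0)<3)&(X<-20);k=cr&(abs(Y-y0)<3)&(X>30)
            print("cream",y0,np.percentile(X[m],[2,98]).round(1) if m.sum()>5 else"",np.percentile(X[k],[2,98]).round(1) if k.sum()>5 else"", np.median(Z[k]) if k.sum() else"")
E
python3 ym.py
```

```text
top orange z [105.8 115.9 120.8]
-60 orange 2  blue 12 [-85.4 -85.  -81.8 -78.6 -78.3]
-40 orange 41 [-60.  -59.7 -38.9 -37.1] blue 13 [-86.3 -86.2 -82.6 -78.5 -78.4]
-20 orange 25 [-68.8 -68.7 -39.9 -36.7] blue 14 [-86.1 -86.1 -82.8 -78.9 -78.4]
0 orange 45 [-68.7 -68.4  60.5  61.4] blue 12 [-85.8 -85.6 -83.1 -79.6 -79.2]
20 orange 64 [-69.  -68.6  56.4  59.7] blue 14 [-85.5 -85.5 -82.5 -78.7 -78.3]
40 orange 53 [-69.  -68.9 -23.8 -21.2] blue 13 [-86.4 -86.1 -82.6 -78.4 -78.2]
60 orange 44 [-68.9 -68.9 -18.  -16.9] blue 13 [-86.1 -85.4 -82.1 -78.7 -78.6]
80 orange 65 [-69.  -68.5 -14.4 -12.7] blue 14 [-84.6 -84.1 -76.1 -59.3 -59.2]
wrist orange z [108.7 117.3 118.7]
-60 orange 0  blue 150 [79.5 79.5 82.9 86.2 86.3]
-40 orange 3255 [-39.3 -36.   51.1  52.5] blue 154 [79.5 79.5 82.5 86.2 86.3]
-20 orange 914 [-25.2 -19.8  62.1  62.1] blue 151 [79.5 79.5 83.2 86.2 86.3]
0 orange 938 [-20.6 -13.1  62.   62.1] blue 150 [79.4 79.5 82.8 86.2 86.3]
20 orange 1812 [-65.  -60.7  61.9  62. ] blue 148 [79.4 79.4 82.8 86.2 86.3]
40 orange 1582 [-65.7 -61.7  61.9  62. ] blue 157 [78.8 79.3 82.4 86.2 86.2]
60 orange 1063 [-26.6 -21.3  62.   62. ] blue 161 [78.7 78.7 82.4 86.2 86.2]
80 orange 2089 [-26.7 -23.9  61.8  62. ] blue 231 [55.9 56.8 74.8 85.4 86.2]
orange x range [-51.6 -50.5  85.2  86.2]
cream 55 [-99.2 -73.2] [59.2 62.9] 19.09572928565495
cream 60 [-99.1 -73.3] [59.1 62.8] 19.17509811515692
cream 65 [-99.3 -73.1] [59.1 64.1] 19.288142508449027
cream 70 [-99.1 -44.5] [45.1 77.7] 19.15462897168234
```

```bash
python3 -c "
from h import *
inbay();go(*bay(-58,40,.26,.3))"
```

```text
t 6.22 tip [-53.6  -2.7 102.3] slant 0.005 roll 0.000 yaw -0.04 F [-0.47 -0.13 -2.43]
travel [0.0039, -0.0158, 0.0532] turn [-0.0811, 0.0, -0.0002]
```

Emit:
apply_moves(claw=[-1,-1,-1,-1,-1], travel=[[0.001,-0.004,0.012],[0.002,-0.008,0.025],[0.003,-0.012,0.04],[0.0039,-0.0158,0.0532],[0.0039,-0.0158,0.0532]], turn=[[-0.02,0,0],[-0.04,0,0],[-0.06,0,0],[-0.081,0,0],[-0.081,0,0]])

```text
t: 6.63
tcp_pos: [0.5447, 0.2258, 0.1378]
tool_rot: [0.746, 0.654, 0.081, 0.095]
force: [-1.6, -1.0, -2.0]
finger_gap: 0.13
gripper_force: 59.5
```

Emit:
apply_moves(claw=[-1,-1,-1,-1,-1], travel=[[0,0,0],[0,0,0],[0,0,0],[0,0,0],[0,0,0]], turn=[[0,0,0],[0,0,0],[0,0,0],[0,0,0],[0,0,0]])

```text
t: 7.05
tcp_pos: [0.5524, 0.2261, 0.1418]
tool_rot: [0.746, 0.653, 0.086, 0.098]
force: [-1.0, 0.9, -3.1]
finger_gap: 0.131
gripper_force: 59.5
```

Run:
```python
from h import *
import pickle
st();inbay();go(*bay(-60,8,.26,.3))
a=snap("scene");b=snap("wrist");pickle.dump((a,b),open("h2.pkl","wb"))
save("h2.png",np.vstack([cv2.resize(a["pixels"][140:260,280:400],(420,420)),b["pixels"][:180,70:490]])[:600])
```

```text
t 7.05 tcp [0.5524 0.2261 0.1418] yaw -7.64 z [ 0.256  -0.0335 -0.9661] F [-1.    0.85 -3.14] gap 0.131 gf 59.5
t 7.05 tip [-56.6   0.6  40.6] slant 0.261 roll 0.001 yaw -0.09 F [-1.1   0.71 -3.14]
travel [-0.0003, -0.0146, 0.0384] turn [0.0004, -0.0001, -0.0005]
```

View pics/h2.png

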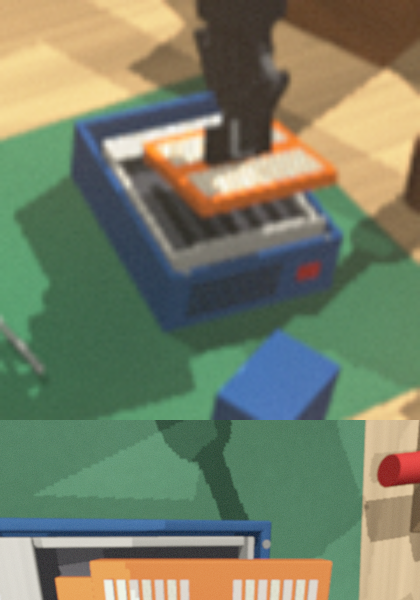

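Scene crop: the cassette is slanted with its plain end up, over the open bay and clear of the lip. The wrist crop shows its +y edge at row ~560, inside the rail. Lowering to 8 mm above the seat.

Run:
```python
from h import *
import pickle
inbay();go(*bay(-60,8,.26,.3))
a,s=pickle.load(open("h2.pkl","rb"))
an=np.radians(YAW);ex=np.array([np.cos(an),np.sin(an),0]);ey=np.array([-ex[1],ex[0],0])
P=pts(s)-B;X=P@ex*1e3;Y=P@ey*1e3;Z=P[...,2]*1e3;hsv=cv2.cvtColor(s["pixels"],cv2.COLOR_RGB2HSV)
org=(cv2.inRange(hsv,(5,130,80),(18,255,255))>0)&(abs(Y)<110)&(abs(X)<150)&(Z>35)
for x0 in(0,20,40,60):
    m=org&(abs(X-x0)<6);print(x0,np.percentile(Y[m],[97,99,99.7]).round(1),np.median(Z[m]).round(1))
cr=(hsv[...,1]<70)&(hsv[...,2]>130)&(Z>6)&(Z<14)&(Y>60)&(Y<80)
for x0 in(-20,0,20,40):
    m=cr&(abs(X-x0)<8);print("rail",x0,m.sum(),np.percentile(Y[m],[2,50,98]).round(1) if m.sum()>5 else "")
```

```text
t 7.15 tip [-57.3   0.5  40.3] slant 0.260 roll 0.000 yaw -0.07 F [-0.25 -0.43 -3.28]
travel [-0.0001, -0.0136, 0.0382] turn [0.0001, -0.0, -0.0004]
0 [65.3 65.4 65.5] 70.9
20 [65.2 65.4 65.4] 76.3
40 [65.3 65.3 65.4] 81.6
60 [65.3 65.3 65.4] 86.8
rail -20 257 [70.2 73.3 75.8]
rail 0 219 [70.6 73.2 75.7]
rail 20 209 [70.4 73.  75.6]
rail 40 203 [70.2 72.9 75.5]
```

Emit:
apply_moves(claw=[-1,-1,-1,-1,-1], travel=[[0,-0.003,0.01],[0,-0.007,0.02],[0,-0.01,0.03],[0,-0.0136,0.038],[0,-0.0136,0.038]], turn=[[0,0,0],[0,0,0],[0,0,0],[0,0,0],[0,0,0]])

```text
t: 7.57
tcp_pos: [0.5464, 0.226, 0.1063]
tool_rot: [0.746, 0.654, 0.083, 0.096]
force: [-1.2, 0.3, -2.7]
finger_gap: 0.13
gripper_force: 59.4
```

Emit:
apply_moves(claw=[-1,-1,-1,-1,-1], travel=[[0,0,0],[0,0,0],[0,0,0],[0,0,0],[0,0,0]], turn=[[0,0,0],[0,0,0],[0,0,0],[0,0,0],[0,0,0]])

```text
t: 7.98
tcp_pos: [0.5486, 0.2266, 0.1093]
tool_rot: [0.746, 0.653, 0.086, 0.098]
force: [-0.2, 0.5, -2.3]
finger_gap: 0.128
gripper_force: 59.4
```

```bash
python3 -c "
from h import *
inbay();go(*bay(-61,3,.26))"
```

```text
t 7.98 tip [-60.4   0.6   8.1] slant 0.260 roll 0.000 yaw -0.04 F [-0.28  0.47 -2.35]
travel [-0.0007, -0.0023, 0.0061] turn [0.0001, -0.0001, -0.0002]
```

Emit:
apply_moves(claw=[-1,-1,-1,-1,-1], travel=[[0,-0.0006,0.0015],[0,-0.0012,0.003],[0,-0.0018,0.0045],[0,-0.0023,0.006],[0,-0.0023,0.006]], turn=[[0,0,0],[0,0,0],[0,0,0],[0,0,0],[0,0,0]])

```text
t: 8.4
tcp_pos: [0.5475, 0.2265, 0.1034]
tool_rot: [0.746, 0.653, 0.085, 0.097]
force: [-0.3, 0.2, -2.7]
finger_gap: 0.128
gripper_force: 59.4
```

```bash
python3 -c "
from h import *
inbay();go(*bay(-78,3,.26));go(*bay(-79,3,.26))"
```

```text
t 8.40 tip [-61.6   0.3   2.3] slant 0.259 roll -0.000 yaw -0.03 F [-0.3   0.21 -2.68]
travel [-0.0004, -0.0196, -0.0062] turn [-0.0004, 0.0001, -0.0002]
travel [-0.0004, -0.0208, -0.0065] turn [-0.0004, 0.0001, -0.0002]
```

Emit:
apply_moves(claw=[-1,-1,-1,-1,-1], travel=[[0,-0.0045,-0.0014],[0,-0.009,-0.0027],[0,-0.0135,-0.004],[0,-0.017,-0.005],[0,-0.0186,-0.0055]], turn=[[0,0,0],[0,0,0],[0,0,0],[0,0,0],[0,0,0]])

```text
t: 8.82
tcp_pos: [0.5315, 0.2287, 0.1042]
tool_rot: [0.746, 0.653, 0.085, 0.097]
force: [-0.4, -0.7, -1.4]
finger_gap: 0.129
gripper_force: 59.4
```

Emit:
apply_moves(claw=[-1,-1,-1,-1,-1], travel=[[0,0,0],[0,0,0],[0,0,0],[0,0,0],[0,0,0]], turn=[[0,0,0],[0,0,0],[0,0,0],[0,0,0],[0,0,0]])

```text
t: 9.23
tcp_pos: [0.5327, 0.2286, 0.1042]
tool_rot: [0.746, 0.653, 0.085, 0.097]
force: [0.4, 0.4, -3.2]
finger_gap: 0.127
gripper_force: 59.4
```

```bash
python3 -c "
from h import *
inbay();go(*bay(-80,3,.26));go(*bay(-81,3,.26))"
```

```text
t 9.23 tip [-76.6   0.5   3.1] slant 0.260 roll 0.000 yaw -0.04 F [ 0.3   0.43 -3.17]
travel [-0.0005, -0.0042, -0.001] turn [-0.0001, 0.0, -0.0002]
travel [-0.0005, -0.0054, -0.0013] turn [-0.0001, 0.0, -0.0002]
```

Emit:
apply_moves(claw=[-1,-1,-1,-1,-1], travel=[[-0.0001,-0.0012,-0.0003],[-0.0002,-0.0024,-0.0006],[-0.0003,-0.0036,-0.001],[-0.0004,-0.0048,-0.0013],[-0.0004,-0.006,-0.0016]], turn=[[0,0,0],[0,0,0],[0,0,0],[0,0,0],[0,0,0]])

```text
t: 9.65
tcp_pos: [0.5284, 0.2291, 0.1045]
tool_rot: [0.746, 0.653, 0.086, 0.098]
force: [2.8, -0.4, -3.3]
finger_gap: 0.127
gripper_force: 59.2
```

Emit:
apply_moves(claw=[-1,-1,-1,-1], travel=[[0,0,0],[0,0,0],[0,0,0],[0,0,0]], turn=[[0,0,0],[0,0,0],[0,0,0],[0,0,0]])

```text
t: 9.98
tcp_pos: [0.5281, 0.2291, 0.1044]
tool_rot: [0.746, 0.653, 0.086, 0.098]
force: [3.3, -0.8, -3.7]
finger_gap: 0.133
gripper_force: 59.2
```

```bash
python3 -c "
from h import *
inbay();go(*bay(-85,3,.26))"
```

```text
t 9.98 tip [-81.1   0.4   3.3] slant 0.261 roll 0.001 yaw -0.04 F [ 3.42 -0.38 -3.75]
travel [-0.0004, -0.0048, -0.0009] turn [0.0003, -0.0001, -0.0002]
```

Contact with the strip: 3.4 N, about 2.4 mm in. Pushing on.

Emit:
apply_moves(claw=[-1,-1,-1,-1,-1], travel=[[0,-0.0012,-0.0003],[0,-0.0024,-0.0006],[0,-0.0036,-0.0009],[0,-0.0042,-0.001],[0,-0.0042,-0.001]], turn=[[0,0,0],[0,0,0],[0,0,0],[0,0,0],[0,0,0]])

```text
t: 10.4
tcp_pos: [0.5254, 0.2296, 0.1047]
tool_rot: [0.746, 0.653, 0.087, 0.098]
force: [5.1, -2.7, -2.8]
finger_gap: 0.129
gripper_force: 59.1
```

Emit:
apply_moves(claw=[-1,-1,-1,-1], travel=[[0,0,0],[0,0,0],[0,0,0],[0,0,0]], turn=[[0,0,0],[0,0,0],[0,0,0],[0,0,0]])

```text
t: 10.73
tcp_pos: [0.5255, 0.2296, 0.1047]
tool_rot: [0.746, 0.653, 0.087, 0.098]
force: [5.9, -2.4, -4.7]
finger_gap: 0.131
gripper_force: 59.1
```

```bash
python3 -c "
from h import *
inbay();go(*bay(-85.7,2,.26))"
```

```text
t 10.73 tip [-83.7   0.5   3.4] slant 0.263 roll 0.001 yaw -0.02 F [ 6.13 -1.62 -4.7 ]
travel [-0.0005, -0.0028, 0.0013] turn [0.0008, -0.0003, -0.0001]
```

Emit:
apply_moves(claw=[-1,-1,-1,-1,-1], travel=[[0,-0.001,-0.0002],[0,-0.002,-0.0003],[0,-0.0029,-0.0004],[0,-0.0029,-0.0004],[0,-0.0029,-0.0004]], turn=[[0,0,0],[0,0,0],[0,0,0],[0,0,0],[0,0,0]])

```text
t: 11.15
tcp_pos: [0.5241, 0.2298, 0.1048]
tool_rot: [0.746, 0.653, 0.087, 0.099]
force: [7.4, -2.8, -2.9]
finger_gap: 0.126
gripper_force: 59.2
```

Emit:
apply_moves(claw=[-1,-1,-1,-1], travel=[[0,0,0],[0,0,0],[0,0,0],[0,0,0]], turn=[[0,0,0],[0,0,0],[0,0,0],[0,0,0]])

```text
t: 11.48
tcp_pos: [0.5241, 0.2298, 0.1048]
tool_rot: [0.746, 0.653, 0.087, 0.099]
force: [7.1, -2.5, -2.0]
finger_gap: 0.129
gripper_force: 59.2
```

```bash
python3 -c "
from h import *
inbay()
for z,sl in ((3,.22),(2.6,.19),(2.2,.16),(1.8,.14)): go(*bay(-85.6,z,sl,.3))"
```

```text
t 11.48 tip [-85.    0.5   3.4] slant 0.264 roll 0.001 yaw -0.01 F [ 7.37 -1.52 -2.04]
travel [-0.0002, 0.0002, 0.0048] turn [0.0141, -0.0004, -0.0]
travel [-0.0002, 0.0007, 0.0084] turn [0.0237, -0.0004, -0.0]
travel [-0.0003, 0.0011, 0.0119] turn [0.0332, -0.0004, -0.0]
travel [-0.0003, 0.0012, 0.0145] turn [0.0396, -0.0004, -0.0]
```

Emit:
apply_moves(claw=[-1,-1,-1,-1,-1], travel=[[-0.0001,0.0002,0.0048],[-0.0002,0.0007,0.0084],[-0.0003,0.0011,0.0119],[-0.0003,0.0012,0.0145],[-0.0003,0.0012,0.0145]], turn=[[0.014,0,0],[0.0237,0,0],[0.0332,0,0],[0.0396,0,0],[0.0396,0,0]])

```text
t: 11.9
tcp_pos: [0.5295, 0.2292, 0.094]
tool_rot: [0.751, 0.657, 0.047, 0.052]
force: [6.4, -1.2, -0.1]
finger_gap: 0.13
gripper_force: 60.0
```

Emit:
apply_moves(claw=[-1,-1,-1,-1], travel=[[0,0,0],[0,0,0],[0,0,0],[0,0,0]], turn=[[0,0,0],[0,0,0],[0,0,0],[0,0,0]])

```text
t: 12.23
tcp_pos: [0.5286, 0.2294, 0.0941]
tool_rot: [0.75, 0.657, 0.048, 0.053]
force: [6.3, -1.4, -1.2]
finger_gap: 0.129
gripper_force: 59.8
```

```bash
python3 -c "
from h import *
inbay()
for z,sl in ((1.8,.12),(1.6,.1),(1.6,.08)): go(*bay(-85.7,z,sl,.3))"
```

```text
t 12.23 tip [-85.    0.8   1.9] slant 0.142 roll 0.002 yaw -0.04 F [ 6.39 -0.54 -1.23]
travel [-0.0005, -0.0003, 0.0022] turn [0.0069, -0.0007, -0.0002]
travel [-0.0005, 0.0001, 0.0045] turn [0.0133, -0.0007, -0.0002]
travel [-0.0005, 0.0006, 0.0066] turn [0.0197, -0.0007, -0.0002]
```

```bash
python3 -c "
from h import *
inbay()
for z,sl in ((1.9,.142),(1.8,.12),(1.6,.1),(1.5,.08)): go(*bay(-86,z,sl,.5))"
```

```text
t 12.23 tip [-85.    0.8   1.9] slant 0.142 roll 0.002 yaw -0.04 F [ 6.39 -0.54 -1.23]
travel [-0.0002, -0.0012, -0.0002] turn [-0.0001, -0.0007, -0.0002]
travel [-0.0002, -0.0007, 0.0022] turn [0.0069, -0.0007, -0.0002]
travel [-0.0002, -0.0002, 0.0045] turn [0.0133, -0.0007, -0.0002]
travel [-0.0002, 0.0002, 0.0066] turn [0.0197, -0.0007, -0.0002]
```

Emit:
apply_moves(claw=[-1,-1,-1,-1,-1], travel=[[-0.0002,-0.0012,-0.0002],[-0.0002,-0.0007,0.0022],[-0.0002,-0.0002,0.0045],[-0.0002,0.0002,0.0066],[-0.0002,0.0002,0.0066]], turn=[[0,0,0],[0.0069,0,0],[0.0133,0,0],[0.0197,0,0],[0.0197,0,0]])

```text
t: 12.65
tcp_pos: [0.5307, 0.2291, 0.089]
tool_rot: [0.752, 0.658, 0.028, 0.029]
force: [5.9, -0.9, 1.0]
finger_gap: 0.128
gripper_force: 60.0
```

Emit:
apply_moves(claw=[-1,-1,-1], travel=[[0,0,0],[0,0,0],[0,0,0]], turn=[[0,0,0],[0,0,0],[0,0,0]])

```text
t: 12.9
tcp_pos: [0.5299, 0.2292, 0.0891]
tool_rot: [0.752, 0.658, 0.028, 0.03]
force: [7.1, -1.3, -0.1]
finger_gap: 0.13
gripper_force: 60.0
```

```bash
python3 -c "
from h import *
inbay()
for z,sl in ((1.3,.06),(1,.04),(.7,.02),(.5,.0)): go(*bay(-86,z,sl,.5))"
```

```text
t 12.90 tip [-85.5   0.8   1.6] slant 0.081 roll 0.003 yaw -0.04 F [ 7.21 -0.34 -0.09]
travel [-0.0002, -0.0001, 0.0024] turn [0.0067, -0.0008, -0.0002]
travel [-0.0002, 0.0004, 0.0048] turn [0.013, -0.0008, -0.0002]
travel [-0.0002, 0.0008, 0.0073] turn [0.0194, -0.0008, -0.0002]
travel [-0.0002, 0.0011, 0.0096] turn [0.0258, -0.0008, -0.0002]
```

Emit:
apply_moves(claw=[-1,-1,-1,-1,-1], travel=[[-0.0002,0,0.001],[-0.0002,0,0.0022],[-0.0002,0.0002,0.0033],[-0.0002,0.0004,0.0044],[-0.0002,0.0004,0.0044]], turn=[[0.0033,0,0],[0.0067,0,0],[0.01,0,0],[0.013,0,0],[0.013,0,0]])

```text
t: 13.32
tcp_pos: [0.531, 0.229, 0.0855]
tool_rot: [0.752, 0.658, 0.014, 0.014]
force: [6.4, -0.6, 1.6]
finger_gap: 0.133
gripper_force: 60.2
```

Emit:
apply_moves(claw=[-1,-1,-1], travel=[[0,0,0],[0,0,0],[0,0,0]], turn=[[0,0,0],[0,0,0],[0,0,0]])

```text
t: 13.57
tcp_pos: [0.5306, 0.2291, 0.0856]
tool_rot: [0.752, 0.659, 0.014, 0.014]
force: [7.2, -1.8, -0.4]
finger_gap: 0.132
gripper_force: 60.1
```

Run:
```python
from h import *
import pickle
inbay()
for z,sl in ((1,.03),(.7,.02),(.5,.01),(.2,.0)): go(*bay(-86,z,sl,.6))
a=snap("scene");b=snap("wrist");pickle.dump((a,b),open("h3.pkl","wb"))
save("h3.png",np.vstack([cv2.resize(a["pixels"][140:260,280:400],(420,420)),b["pixels"][:180,70:490]])[:600])
```

```text
t 13.57 tip [-85.8   0.7   1.3] slant 0.041 roll 0.003 yaw -0.05 F [ 7.37 -0.83 -0.42]
travel [-0.0, 0.0001, 0.0015] turn [0.0034, -0.0009, -0.0003]
travel [-0.0, 0.0003, 0.0029] turn [0.0066, -0.0009, -0.0002]
travel [-0.0, 0.0005, 0.0042] turn [0.0098, -0.0009, -0.0002]
travel [-0.0, 0.0007, 0.0056] turn [0.0129, -0.0009, -0.0002]
```

View pics/h3.png

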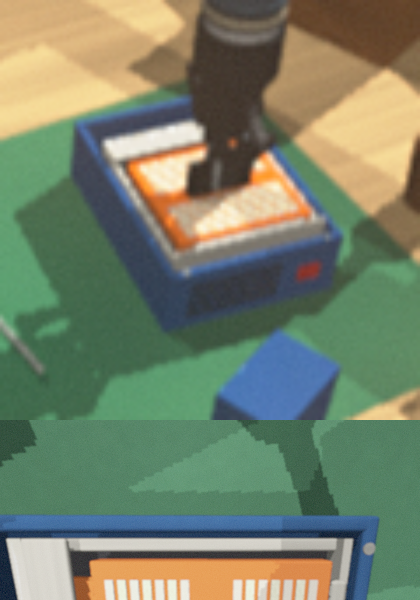

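Scene crop: the cassette is nearly flat in the bay with its tongue under the lip. The wrist crop shows the plain end at (332,575), just short of the end wall and catch at (340,590). Next, the last 0.04 rad.

Emit:
apply_moves(claw=[-1,-1,-1,-1,-1], travel=[[0,0.0001,0.0015],[0,0.0003,0.0028],[0,0.0005,0.004],[0,0.0007,0.0052],[0,0.0007,0.0052]], turn=[[0.0034,0,0],[0.0066,0,0],[0.0098,0,0],[0.0129,0,0],[0.0129,0,0]])

```text
t: 14.08
tcp_pos: [0.5317, 0.2289, 0.0813]
tool_rot: [0.752, 0.659, 0.001, -0.001]
force: [6.5, -0.6, 0.9]
finger_gap: 0.128
gripper_force: 60.2
```

Emit:
apply_moves(claw=[-1,-1,-1], travel=[[0,0,0],[0,0,0],[0,0,0]], turn=[[0,0,0],[0,0,0],[0,0,0]])

```text
t: 14.33
tcp_pos: [0.5314, 0.229, 0.0814]
tool_rot: [0.752, 0.659, 0.001, -0.001]
force: [5.8, -0.8, 0.8]
finger_gap: 0.127
gripper_force: 60.1
```

Run:
```python
from h import *
st();inbay();print(manip.sense()["ft_torque"].round(2))
go(*bay(-86,0,0,.6))
```

```text
t 14.33 tcp [0.5314 0.229  0.0814] yaw -7.6 z [ 5.0e-04  2.7e-03 -1.0e+00] F [ 5.84 -0.79  0.75] gap 0.127 gf 60.1
t 14.33 tip [-86.    0.7   0.4] slant 0.000 roll 0.003 yaw -0.05 F [ 5.89 -0.01  0.75]
[-0.13 -1.08  0.01]
travel [-0.0, 0.0, 0.0005] turn [0.0001, -0.0009, -0.0003]
```

Emit:
apply_moves(claw=[-1,-1,-1,-1,-1], travel=[[0,0.0012,0.0003],[0,0.0024,0.0005],[0,0.0036,0.0005],[0,0.0048,0.0005],[0,0.0055,0.0005]], turn=[[0,0,0],[0,0,0],[0,0,0],[0,0,0],[0,0,0]])

```text
t: 14.75
tcp_pos: [0.5329, 0.2287, 0.081]
tool_rot: [0.752, 0.659, -0.001, -0.003]
force: [0.6, 2.2, 7.2]
finger_gap: 0.13
gripper_force: 61.1
```

Emit:
apply_moves(claw=[-1,-1,-1], travel=[[0,0,0],[0,0,0],[0,0,0]], turn=[[0,0,0],[0,0,0],[0,0,0]])

```text
t: 15.0
tcp_pos: [0.5329, 0.2287, 0.081]
tool_rot: [0.752, 0.659, -0.001, -0.003]
force: [2.0, 1.1, 5.8]
finger_gap: 0.131
gripper_force: 61.0
```

```bash
python3 -c "
from h import *
st();inbay()"
```

```text
t 15.0 tcp [0.5329 0.2287 0.081 ] yaw -7.59 z [-0.0048  0.0025 -1.    ] F [2.04 1.08 5.78] gap 0.131 gf 61.0
t 15.00 tip [-84.5   0.6   0.4] slant -0.005 roll 0.002 yaw -0.04 F [1.88 1.34 5.78]
```

Emit:
apply_moves(claw=[-1,-1,-1,-1], travel=[[0,0,-0.0005],[0,0,-0.0008],[0,0,-0.0008],[0,0,-0.0008]], turn=[[0,0,0],[0,0,0],[0,0,0],[0,0,0]])

```text
t: 15.33
tcp_pos: [0.533, 0.2287, 0.081]
tool_rot: [0.752, 0.659, -0.001, -0.003]
force: [3.1, 3.0, 6.2]
finger_gap: 0.132
gripper_force: 60.9
```

Run:
```python
from h import *
import pickle
st();inbay();print(manip.sense()["ft_torque"].round(2))
s=snap("wrist");pickle.dump(s,open("h4.pkl","wb"))
save("h4.png",cv2.resize(s["pixels"][70:220,120:480],(792,330),interpolation=cv2.INTER_CUBIC))
```

```text
t 15.33 tcp [0.533  0.2287 0.081 ] yaw -7.6 z [-0.0053  0.0026 -1.    ] F [3.06 2.97 6.22] gap 0.132 gf 60.9
t 15.33 tip [-84.5   0.7   0.5] slant -0.006 roll 0.002 yaw -0.05 F [2.64 3.35 6.22]
[ 0.38 -0.82 -0.09]
```

View pics/h4.png

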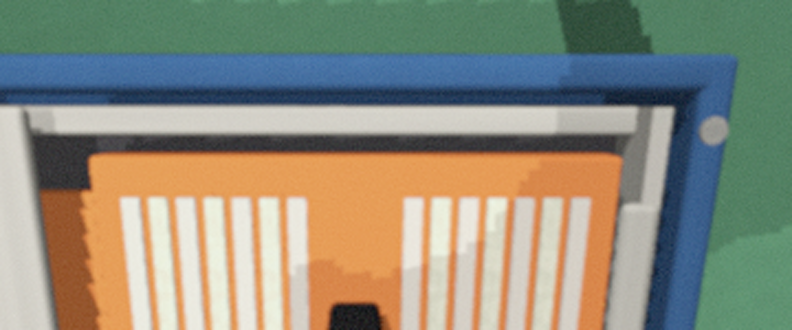

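Wrist crop: the cassette's plain end (right edge x~617) sits right at the catch tip (x~620, starting at row 205). I'll check its height from depth.

Run:
```python
from h import *
import pickle
s=pickle.load(open("h4.pkl","rb"))
an=np.radians(YAW);ex=np.array([np.cos(an),np.sin(an),0]);ey=np.array([-ex[1],ex[0],0])
P=pts(s)-B;X=P@ex*1e3;Y=P@ey*1e3;Z=P[...,2]*1e3;hsv=cv2.cvtColor(s["pixels"],cv2.COLOR_RGB2HSV)
org=(cv2.inRange(hsv,(5,120,80),(18,255,255))>0)&(Y>20)&(Y<64)&(abs(X)<90)
for a in range(-76,64,8):
    m=org&(X>=a)&(X<a+8)
    if m.sum()>10: print(a,m.sum(),np.percentile(Z[m],[10,50,90]).round(2))
for y in(30,40,50,60):
    m=org&(abs(Y-y)<4)&(Z>8);print("y",y,"orange xmax",np.percentile(X[m],[1,99,99.8]).round(1))
g=(hsv[...,1]<70)&(Z>5)&(Z<25)&(X>50)&(X<70)&(Y>10)&(Y<80)
for y in(20,30,40,48,56,64):
    m=g&(abs(Y-y)<3)
    if m.sum()>5:
        h=m&(Z>17.5); print("catch y",y,np.percentile(X[h],[1,50,99]).round(1) if h.sum()>3 else "", "z",np.percentile(Z[m],[5,50,95]).round(1))
m=org&(Y>62); print("y edge",np.percentile(Y[(cv2.inRange(hsv,(5,120,80),(18,255,255))>0)&(abs(X)<40)&(abs(Y)<90)],[99,99.8]))
```

```text
-76 997 [6.13 6.96 7.75]
-68 681 [ 6.31  7.45 15.13]
-60 813 [14.24 14.98 15.71]
-52 460 [14.16 14.89 15.67]
-44 488 [14.18 14.94 15.81]
-36 406 [14.2  14.96 15.74]
-28 398 [14.12 14.97 15.76]
-20 613 [14.1  14.92 15.74]
-12 1191 [14.16 14.99 16.09]
-4 1064 [14.1  14.96 15.93]
4 761 [14.14 14.88 15.71]
12 549 [14.08 14.86 15.74]
20 453 [14.09 14.85 15.61]
28 418 [14.13 14.87 15.63]
36 435 [14.12 14.87 15.6 ]
44 638 [13.99 14.85 15.66]
52 675 [13.82 14.75 15.62]
y 30 orange xmax [-70.9  55.4  55.7]
y 40 orange xmax [-70.2  55.2  56. ]
y 50 orange xmax [-61.5  55.4  56. ]
y 60 orange xmax [-60.2  54.6  55.7]
catch y 20 [55.2 58.5 63.4] z [ 8.3 20.4 21.5]
catch y 30 [55.1 58.7 63.4] z [17.6 20.6 21.7]
catch y 40 [55.1 58.6 63. ] z [18.3 20.5 21.8]
catch y 48 [55.1 58.4 63.2] z [16.3 20.6 21.7]
catch y 56 [55.4 60.1 63.6] z [ 8.6 19.2 21.2]
catch y 64 [58.8 60.8 63.6] z [ 7.3 18.1 20.1]
y edge [65.51842596 77.80490832]
```

Flat on the seat and below the catch underside, so only seat friction holds it (I'm pressing down with ~9 N). Easing that off and nudging +x.

Emit:
apply_moves(claw=[-1,-1,-1,-1,-1], travel=[[0,0,-0.0006],[0,0,-0.0012],[0,0,-0.0018],[0,0.0005,-0.0018],[0,0.0005,-0.0018]], turn=[[0,0,0],[0,0,0],[0,0,0],[0,0,0],[0,0,0]])

```text
t: 15.8
tcp_pos: [0.533, 0.228, 0.0812]
tool_rot: [0.752, 0.659, -0.002, -0.003]
force: [4.3, 2.7, -0.6]
finger_gap: 0.127
gripper_force: 59.9
```

Emit:
apply_moves(claw=[-1,-1,-1], travel=[[0,0,0],[0,0,0],[0,0,0]], turn=[[0,0,0],[0,0,0],[0,0,0]])

```text
t: 16.05
tcp_pos: [0.5331, 0.228, 0.0812]
tool_rot: [0.752, 0.659, -0.002, -0.003]
force: [5.8, 2.8, -1.6]
finger_gap: 0.128
gripper_force: 59.9
```

```bash
python3 -c "
from h import *
st();inbay();print(manip.sense()['ft_torque'].round(2))"
```

```text
t 16.05 tcp [0.5331 0.228  0.0812] yaw -7.6 z [-0.0068  0.0016 -1.    ] F [ 5.82  2.81 -1.55] gap 0.128 gf 59.9
t 16.05 tip [-84.4  -0.1   0.8] slant -0.007 roll 0.001 yaw -0.05 F [ 5.4   3.55 -1.55]
[ 0.33 -1.12 -0.09]
```

Emit:
apply_moves(claw=[-1,-1,-1,-1,-1], travel=[[0,0.0008,0],[0,0.0016,0],[0,0.0024,0],[0,0.0024,0],[0,0.0024,0]], turn=[[0,0,0],[0,0,0],[0,0,0],[0,0,0],[0,0,0]])

```text
t: 16.47
tcp_pos: [0.534, 0.2274, 0.0813]
tool_rot: [0.752, 0.659, -0.003, -0.003]
force: [2.9, 1.9, -1.7]
finger_gap: 0.129
gripper_force: 59.9
```

Emit:
apply_moves(claw=[-1,-1,-1], travel=[[0,0,0],[0,0,0],[0,0,0]], turn=[[0,0,0],[0,0,0],[0,0,0]])

```text
t: 16.72
tcp_pos: [0.5341, 0.2273, 0.0813]
tool_rot: [0.752, 0.659, -0.003, -0.003]
force: [4.9, 1.7, -3.7]
finger_gap: 0.132
gripper_force: 59.7
```

```bash
python3 -c "
from h import *
st();inbay();print(manip.sense()['ft_torque'].round(2))"
```

```text
t 16.72 tcp [0.5341 0.2273 0.0813] yaw -7.58 z [-8.6e-03  8.0e-04 -1.0e+00] F [ 4.85  1.72 -3.72] gap 0.132 gf 59.7
t 16.72 tip [-83.2  -0.6   1. ] slant -0.009 roll -0.000 yaw -0.03 F [ 4.58  2.35 -3.72]
[ 0.16 -0.84 -0.09]
```

Emit:
apply_moves(claw=[-1,-1,-1,-1,-1], travel=[[0,0.001,0.0002],[0,0.002,0.0005],[0,0.003,0.0005],[0,0.004,0.0005],[0,0.004,0.0005]], turn=[[-0.001,0,0],[-0.002,0,0],[-0.0025,0,0],[-0.0025,0,0],[-0.0025,0,0]])

```text
t: 17.13
tcp_pos: [0.536, 0.2268, 0.0811]
tool_rot: [0.752, 0.659, -0.002, -0.001]
force: [-0.8, -0.2, 1.2]
finger_gap: 0.127
gripper_force: 60.3
```

Emit:
apply_moves(claw=[-1,-1,-1], travel=[[0,0,0],[0,0,0],[0,0,0]], turn=[[0,0,0],[0,0,0],[0,0,0]])

```text
t: 17.38
tcp_pos: [0.536, 0.2268, 0.0811]
tool_rot: [0.752, 0.659, -0.002, -0.001]
force: [-2.7, 0.1, 4.0]
finger_gap: 0.13
gripper_force: 60.4
```

```bash
python3 -c "
from h import *
st();inbay();print(manip.sense()['ft_torque'].round(2))"
```

```text
t 17.38 tcp [0.536  0.2268 0.0811] yaw -7.58 z [-3.4e-03 -7.0e-04 -1.0e+00] F [-2.66  0.12  4.04] gap 0.13 gf 60.4
t 17.38 tip [-81.2  -0.9   0.3] slant -0.003 roll -0.001 yaw -0.03 F [-2.65 -0.23  4.04]
[-0.02  0.22 -0.04]
```

Emit:
apply_moves(claw=[-1,-1,-0.3,-0.3,-0.3], travel=[[0,-0.0005,-0.0008],[0,-0.0008,-0.0015],[0,-0.0008,-0.0015],[0,-0.0008,-0.0015],[0,-0.0008,-0.0015]], turn=[[0,0,0],[0,0,0],[0,0,0],[0,0,0],[0,0,0]])

```text
t: 17.8
tcp_pos: [0.5374, 0.2273, 0.0827]
tool_rot: [0.752, 0.659, 0.0, 0.0]
force: [-1.6, 0.9, -0.6]
finger_gap: 0.352
gripper_force: 0.0
```

Emit:
apply_moves(claw=[-0.2,-0.2,-0.2,-0.2], travel=[[0,0,0],[0,0,0],[0,0,0],[0,0,0]], turn=[[0,0,0],[0,0,0],[0,0,0],[0,0,0]])

```text
t: 18.13
tcp_pos: [0.537, 0.2272, 0.0825]
tool_rot: [0.752, 0.659, 0.0, -0.0]
force: [-0.2, 0.0, -0.1]
finger_gap: 0.4
gripper_force: 0.0
```

```bash
python3 -c "
from h import *
st();inbay()"
```

```text
t 18.13 tcp [0.537  0.2272 0.0825] yaw -7.59 z [-0.e+00  1.e-04 -1.e+00] F [-0.2   0.02 -0.11] gap 0.4 gf 0.0
t 18.13 tip [-80.2  -0.4   1.5] slant -0.000 roll 0.000 yaw -0.04 F [-0.2  -0.01 -0.11]
```

Released and clear. Raising straight up, then checking.

Emit:
apply_moves(claw=[-0.2,-0.2,-0.2,-0.2,-0.2], travel=[[0,0,-0.03],[0,0,-0.07],[0,0,-0.11],[0,0,-0.15],[0,0,-0.17]], turn=[[0,0,0],[0,0,0],[0,0,0],[0,0,0],[0,0,0]])

```text
t: 18.55
tcp_pos: [0.5386, 0.2276, 0.2225]
tool_rot: [0.752, 0.659, 0.003, 0.001]
force: [1.3, 1.5, -0.4]
finger_gap: 0.397
gripper_force: 0.0
```

Emit:
apply_moves(claw=[-0.2,-0.2,-0.2,-0.2,-0.2], travel=[[0,0,0],[0,0,0],[0,0,0],[0,0,0],[0,0,0]], turn=[[0,0,0],[0,0,0],[0,0,0],[0,0,0],[0,0,0]])

```text
t: 18.97
tcp_pos: [0.5359, 0.2269, 0.2166]
tool_rot: [0.752, 0.659, -0.002, -0.001]
force: [0.2, -0.8, 0.6]
finger_gap: 0.399
gripper_force: 0.0
```

Run:
```python
from h import *
st()
s=snap("wrist");a=snap("scene")
an=np.radians(YAW);ex=np.array([np.cos(an),np.sin(an),0]);ey=np.array([-ex[1],ex[0],0])
P=pts(s)-B;X=P@ex*1e3;Y=P@ey*1e3;Z=P[...,2]*1e3;hsv=cv2.cvtColor(s["pixels"],cv2.COLOR_RGB2HSV)
org=(cv2.inRange(hsv,(5,120,80),(18,255,255))>0)&(abs(Y)<75)&(abs(X)<90)
m=org&(Z>10)&(Z<18)
A=np.c_[X[m],Y[m],np.ones(m.sum())];c=np.linalg.lstsq(A,Z[m],rcond=None)[0];print("plane",c.round(4))
print("X",np.percentile(X[m],[.5,99.5]).round(1),"Y",np.percentile(Y[m],[.5,99.5]).round(1),cv2.minAreaRect(np.c_[X[m],Y[m]].astype(np.float32)))
k=(s["pixels"].max(-1)<60)&(Z>44)&(Z<56)&(abs(X)<25)&(abs(Y)<45);print("grip",k.sum(),np.median(Z[k]) if k.sum() else "",cv2.minAreaRect(np.c_[X[k],Y[k]].astype(np.float32)))
save("end.png",np.hstack([cv2.resize(a["pixels"][140:260,280:400],(420,420)),cv2.resize(s["pixels"],(380,285))[:420] if 0 else cv2.copyMakeBorder(cv2.resize(s["pixels"],(380,285)),0,135,0,0,cv2.BORDER_CONSTANT)]))
```

```text
t 18.97 tcp [0.5359 0.2269 0.2166] yaw -7.59 z [-3.8e-03 -7.0e-04 -1.0e+00] F [ 0.15 -0.85  0.56] gap 0.399 gf 0.0
plane [-8.00000e-04 -8.00000e-04  1.48968e+01]
X [-58.7  57.3] Y [-64.7  63.8] ((-0.32462310791015625, -0.7649612426757812), (129.2216796875, 117.47309875488281), 89.94217681884766)
grip 735 50.83980580795357 ((0.5157284736633301, 0.45470428466796875), (9.401421546936035, 61.54848861694336), 0.33611977100372314)
```

View pics/end.png

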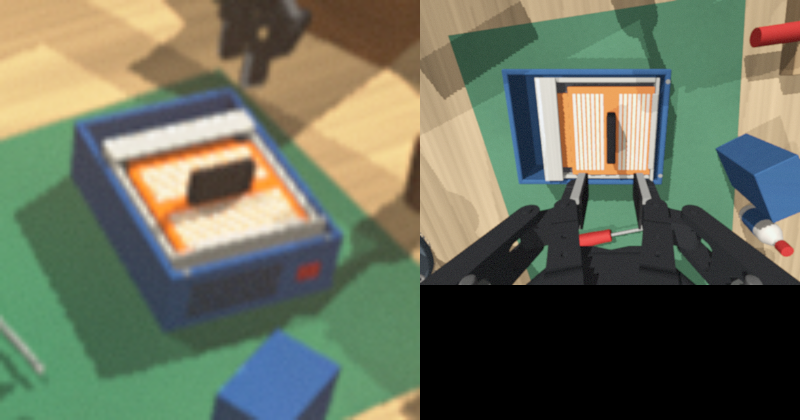

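Seated: in both crops the cassette lies in the bay, with its tongue side under the cream lip and its plain end against the catch wall. It measures flat to 0.001 rad, squared, y ≈ -0.5 mm, frame top ~14.5 mm above the seat. The gripper is clear above it.

```bash
python3 -c "
from h import *
print(manip.sign_off())"
```

```text
the job is handed in; nothing more can be done
None
```

The job is handed in: the orange cassette measures flat and square in the bay, tongue under the lip and plain end under the catch, gripper open and clear. The hand-in call gave no verdict.

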